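# Fill the wheel-nut tray and hold the clamp open on its job card

### The job

Get this wheel's parts tray ready: stand the two loose wheel nuts upright, closed end up, in the middle of its two empty pockets so that both rows of three are full, leaving the other nuts as they stand. Then pick up the spring clamp by its handles, squeeze it well open and hold it, level and still, gaping around the free upright edge of the tray's job card, one jaw on either side and the jaw pads well past the edge, touching neither the card nor its stand, ready for the parts slip to be tucked in before it is let shut. Finish while holding the clamp open like that; do not let it close or put it down, and leave the card's stand and everything else on the bench where they are.

Things in the scene. Friction and masses are not known exactly. Their poses are not given: they have to be found in the camera images.
- nut_a: closed-end steel wheel nut, 40 mm tall, 65 to 100 g: round flange 29 mm across and 9 mm high, above it a hexagon 22 mm across flats (25 mm across corners) up to 35 mm, domed top; origin at the centre of its underside, z up when it stands; one of the two that stand loose on the bench in front of the robot at the start
- nut_b: closed-end steel wheel nut, 40 mm tall, 65 to 100 g: round flange 29 mm across and 9 mm high, above it a hexagon 22 mm across flats (25 mm across corners) up to 35 mm, domed top; origin at the centre of its underside, z up when it stands; one of the two that stand loose on the bench in front of the robot at the start
- nut_c: closed-end steel wheel nut, 40 mm tall, 65 to 100 g: round flange 29 mm across and 9 mm high, above it a hexagon 22 mm across flats (25 mm across corners) up to 35 mm, domed top; origin at the centre of its underside, z up when it stands; one of the four that already stand in the tray
- nut_d: closed-end steel wheel nut, 40 mm tall, 65 to 100 g: round flange 29 mm across and 9 mm high, above it a hexagon 22 mm across flats (25 mm across corners) up to 35 mm, domed top; origin at the centre of its underside, z up when it stands; one of the four that already stand in the tray
- nut_e: closed-end steel wheel nut, 40 mm tall, 65 to 100 g: round flange 29 mm across and 9 mm high, above it a hexagon 22 mm across flats (25 mm across corners) up to 35 mm, domed top; origin at the centre of its underside, z up when it stands; one of the four that already stand in the tray
- nut_f: closed-end steel wheel nut, 40 mm tall, 65 to 100 g: round flange 29 mm across and 9 mm high, above it a hexagon 22 mm across flats (25 mm across corners) up to 35 mm, domed top; origin at the centre of its underside, z up when it stands; one of the four that already stand in the tray
- tray: parts tray, 115 x 183 mm, fixed to the bench: floor 3 mm thick, walls and dividers 3 mm thick and rising 10 mm above the bench, making 2 x 3 pockets: 2 across its x (pitch 56 mm), 3 across its y (pitch 60 mm); origin at the centre of its underside, pocket centres at x = +-28 mm and y = -60, 0, +60 mm in its frame
- gap_1: one of the two empty pockets of the tray (which of the six they are changes): origin at the centre of the pocket's floor, 3 mm above the bench; either loose nut may go in either
- gap_2: one of the two empty pockets of the tray (which of the six they are changes): origin at the centre of the pocket's floor, 3 mm above the bench; either loose nut may go in either
- clamp: black plastic spring clamp with rubber jaw pads, lying on its side, 24 mm high, 85 g, 126 mm long; two halves turn about an upright pin. Origin on the pin's axis at the underside, z up; x points from the pin to the jaws along the middle line while it is shut (the frame belongs to the half on its +y side). Jaw tips 54 mm ahead of the pin; flat handles reach 72 mm behind it
- clamp_half (a joint): angle between the clamp's halves: 0 shut, 0.53 rad at the stop, fully open: handles then parallel, 29 mm wide outside, pads 26 mm apart. Each half turns by half of it, so the jaws open evenly about the middle line. Above 0.30 rad is well open. A spring shuts it: pressed 50 mm behind the pin the handles need 6 N at first, 12 N at the stop
- handles (a point): where to squeeze the clamp: on the middle line between the handles, 50 mm behind the pin, at half the clamp's height (12 mm above the bench as it lies); valid while shut. The shut handles, 24 mm high and 5 mm thick, spread backwards: outside 56 mm wide here, 66 mm at their ends. Pressing them together opens the jaws; the clamp then creeps some 6 mm forward between the fingers
- jaw_a (a point): centre of the inner face of the clamp's jaw pad on its +y side, 46 mm ahead of the pin and at half the clamp's height; the pad is 16 mm long, 18 mm high and 5 mm thick
- jaw_b (a point): centre of the inner face of the clamp's jaw pad on its -y side, 46 mm ahead of the pin and at half the clamp's height; the pad is 16 mm long, 18 mm high and 5 mm thick
- card: job card standing upright, held like a flag by a post (12 x 14 mm, 132 mm tall) on a steel foot (90 x 70 x 12 mm); loose, 0.8 kg. Card 3 mm thick, 150 mm wide, from 25 to 130 mm above the bench. Origin under the foot's centre; the card lies in the plane x = 0 of this frame and runs from the post along -y to its free upright edge at y = -150 mm
- card_edge (a point): middle of the card's free upright edge, 77.5 mm above the bench; same axes as the card, x square to the card's face, y in the card's plane from the free edge towards the post, z up
- wrench: bystander, to be left alone: wrench, 170 mm long, lying flat; origin under its middle
- screwdriver: bystander, to be left alone: screwdriver, 190 mm long, lying flat; origin under its middle
- socket: bystander, to be left alone: plain round open steel socket, 27 mm in diameter and 38 mm tall, standing; NOT a wheel nut (it has no hexagon and no closed top); origin under its centre
- bulb_box: bystander, to be left alone: small cardboard box, 50 x 50 x 55 mm; origin under its centre
- spray: bystander, to be left alone: aluminium spray bottle, 56 mm in diameter, 170 mm tall; origin under its centre
- grease: bystander, to be left alone: low round steel can, 80 mm in diameter, 60 mm tall; origin under its centre
Things that resemble listed ones, but are neither listed nor needed, are in the scene too. There is more than one size of the card; the job needs the smallest.

How it is judged (in metres and radians):
On the way:
1. both loose nuts stand released in the two empty pockets, so that the rows are full (((horizontal distance between nut_a and gap_1 below 0.01 m and horizontal distance between nut_b and gap_2 below 0.01 m) or (horizontal distance between nut_a and gap_2 below 0.01 m and horizontal distance between nut_b and gap_1 below 0.01 m)) and angle between each of nut_a, nut_b, nut_c, nut_d, nut_e, nut_f's own z axis and vertical below 0.12 rad and height (world z) of each of nut_a, nut_b below 0.007 m and contact force between each of nut_a, nut_b and the fingers below 0.1 N and distance of each of nut_c, nut_d, nut_e, nut_f from where it was at the start of the episode below 0.012 m), for 0.2 s.
At the end, for the whole second after the job is handed in: Nuts upright, released, within 10 mm of the empty pockets' centres; other nuts within 12 mm. Clamp held over 25 mm up, level, still, open over 0.30 rad; pads on both sides of the card, clear of it, 8-45 mm past its edge, 45 mm from mid-height; card untouched, moved under 15 mm (all of step 1 and value of joint clamp_half above 0.3 rad and ((x of jaw_a in the frame of card_edge above 0.0025 m and x of jaw_b in the frame of card_edge below -0.0025 m) or (x of jaw_b in the frame of card_edge above 0.0025 m and x of jaw_a in the frame of card_edge below -0.0025 m)) and y of jaw_a in the frame of card_edge between 0.008 and 0.045 m and z of jaw_a in the frame of card_edge between -0.045 and 0.045 m and y of jaw_b in the frame of card_edge between 0.008 and 0.045 m and z of jaw_b in the frame of card_edge between -0.045 and 0.045 m and angle between clamp's own z axis and vertical below 0.35 rad and contact force between clamp and the fingers above 3 N and contact force between clamp and card below 0.2 N and contact force between card and the arm below 0.2 N and contact force between card and the fingers below 0.2 N and height (world z) of clamp above 0.025 m and linear speed of clamp below 0.02 m/s and distance of card from where it was at the start of the episode below 0.015 m and angle between card's own z axis and vertical below 0.05 rad); the arm keeps its last pose, push and grip.
It fails at once if a bystander is pushed more than 30 mm (distance of any of wrench, screwdriver, socket, bulb_box, spray, grease from where it was at the start of the episode above 0.03 m).
It fails at once if the job card's stand is pushed more than 15 mm or tipped (distance of card from where it was at the start of the episode above 0.015 m or angle between card's own z axis and vertical above 0.15 rad).
It also fails if it takes over 72 s, if anything falls off the work surface, if the arm or the gripper's body presses on something with over 40 N, if the wrist force passes 120 N, or if a joint passes its speed limit or range.

### The arm

A 6-joint arm with a two-finger parallel gripper is mounted at the origin on the work surface. World frame = base frame: x ahead of the robot, y to its left, z up, the work surface at z = 0. Lengths are in mm, angles in rad, forces in N, time in s.
With the tool pointing down it reaches from about 275 to 750 mm from the base axis. Payload 10.2 kg.
Tool frame: the origin (TCP) lies midway between the tips of the shut fingers; the grasp point (between the pads) lies grasp_offset behind it (grasp_offset is the distance from the TCP to the grasp point, in mm); x points along the fingers, z is the direction in which the jaws open and shut, and the axes are right-handed (so a half turn about x gives the same grasp; the last joint's range is limited). The gripper opens to 85 mm and grips with 20 to 120 N. Pads are 22 mm wide; open, the fingers measure 114 mm over their backs; the gripper's body (76 mm by 85 mm) begins 54 mm behind the grasp point. The pads swing forward as they close: fully open they stand 13 mm farther back than shut.
Start: joints at [-1.456, 0.313, 1.498, -0, 1.331, -0.223], TCP at [173.979, -495.341, 231.294] pointing down, gripper open.
Joint ranges: [-2.94, 2.94], [-0.97, 2.17], [0.19, 2.56], [-1.23, 4.37], [0.02, 3.11], [-2.88, 2.88]. Speed limits (rad/s): [2.39, 2.39, 3.01, 3.14, 3.14, 3.14].

### API

Orientations are given as a unit quaternion [w, x, y, z].
In Python, from rig import sense, capture, calibration, finish_job, grasp_offset gives the robot as it stands.
- The arm moves only by the shell command python3 -m jog 'ROWS' [FORCE]. ROWS is JSON, a list of rows, each an object with "linear": the shift along the tool's x, y, z scaled (see below), a list of three; "rotation": the turn, a rotation vector about the tool's x, y, z scaled (see below), a list of three; "grip": the finger opening in mm, from 0 to 85.4. A call has 1 to 20 rows; each row is the pose to reach, as a shift and turn from the pose measured when the call began, along the tool's axes at that moment; what a row does not reach only later rows make up. The controller multiplies each number of a shift by 0.3 m and each number of a turn by 0.5 rad. A row lasts 1/12 s, in which the tool goes at most 41.7 mm and 7.16 degrees, less where a joint would pass 70% of its speed; a pose out of reach is approached as far as the arm can. A call with a number of a shift or a turn outside -1 to 1 is refused whole. A call with a gripper value outside its range is refused whole. The fingers move at their own pace and stop on an object; FORCE is the grip in N (left out, the last holds). Time passes only in rows, so rows that repeat a pose let the fingers close. It gives the time, the measured TCP pose, the force and the opening at its end, in the units of the state.
- sense(): the state, without advancing time (a new reading comes with each control period).
- capture(name): name is "scene" or "top" or "wrist"; returns (picture, depth): 420x560x3 uint8, red, green, blue; 420x560 float32, mm along the optical axis (not along the pixel's ray), 0 where there is no reading.
- calibration(name): a dict with "intrinsics" (3x3 intrinsics, pixels), "world_from_camera" (4x4, takes a point from camera to world coordinates). Camera axes: x right, y up, looking along -z (the intrinsics and any distortion apply to the point x, -y, -z); pixel columns grow to the right and rows downward; lengths in mm; the calibration is good to about 2 mm. A picture is of the moment at which its call begins: read the wrist's pose just before it. calibration takes no time and is no camera call; for the wrist camera it gives the pose at the moment of the call.
- finish_job(): hands the job in, once; it reports no verdict.
The state is a dict: "time_s": time; "joints": joint angles; "dq": joint speeds; "tau": joint torques, N m; "eef_pos": TCP position; "ee_rot": TCP orientation; "force": force on the tool from outside, world axes, zero at the start; "wrist_torque": the same for the moment, N m; "grip_width": opening from 0.0 (shut) to 1.0 (fully open).
Only numpy, scipy, OpenCV 4.12 (cv2) and the standard library are available. Lean on these libraries where they do the work, as an engineer would, in place of code of your own. Each camera call takes 0.05 s, during which the arm holds its last target.

## Working session

There is one attempt and no reset: what is moved stays moved. The work goes in short steps, Python scripts to look and compute and a shell command to move; the robot and the scene stay as the last step left them, time stands still between calls to the robot, and variables do not carry over. Pictures are saved under pics/ and viewed, and the job is handed in when it is done.

```bash
ls; mkdir -p pics; python3 - <<'E'
from rig import sense, capture, calibration, grasp_offset
import cv2,numpy as np
print(sense(), grasp_offset)
for n in ["scene","top","wrist"]:
    c=calibration(n); print(n,np.array(c["intrinsics"]).round(1).tolist(),np.array(c["world_from_camera"]).round(3).tolist(),[k for k in c])
    p,d=capture(n); cv2.imwrite(f"pics/{n}0.png",p[:,:,::-1]); np.save(f"pics/{n}0.npy",d); print(d.min(),d.max())
E
```

```text
pics
{'time_s': 0.0, 'joints': array([-1.45638829e+00,  3.13438848e-01,  1.49845977e+00, -2.05365668e-06,
        1.33096044e+00, -2.23393418e-01]), 'dq': array([-2.36179399e-04,  4.55470467e-04, -9.17337767e-04,  5.12132466e-04,
        5.70951349e-05, -3.28697707e-05]), 'tau': array([-2.33229643e-03, -4.12277842e+01, -2.59742868e+01, -3.88868166e-04,
        4.24744299e-03,  1.26949135e-05]), 'eef_pos': array([ 173.95344369, -495.07202826,  230.73223061]), 'ee_rot': array([ 0.57663506,  0.40916835,  0.57723388, -0.40850253]), 'force': array([ 0.31188759, -0.01599132,  0.4882334 ]), 'wrist_torque': array([0.02467137, 0.02201186, 0.00107237]), 'grip_width': 1.0032881754571148} 18.700000000000003
scene [[413.3, 0.0, 291.3], [0.0, 413.3, 211.1], [0.0, 0.0, 1.0]] [[-0.839, -0.394, 0.374, 840.912], [0.543, -0.624, 0.562, 587.806], [0.012, 0.675, 0.738, 841.587], [0.0, 0.0, 0.0, 1.0]] ['intrinsics', 'world_from_camera']
0.0 3250.3523
top [[462.0, 0.0, 278.7], [0.0, 462.0, 210.7], [0.0, 0.0, 1.0]] [[0.008, 0.985, -0.171, 233.893], [-1.0, 0.008, -0.0, 9.283], [0.001, 0.171, 0.985, 1422.49], [0.0, 0.0, 0.0, 1.0]] ['intrinsics', 'world_from_camera']
0.0 2418.9502
wrist [[297.8, 0.0, 279.6], [0.0, 297.8, 208.2], [0.0, 0.0, 1.0]] [[0.331, 0.896, 0.295, 250.351], [-0.944, 0.315, 0.102, -468.347], [-0.001, -0.312, 0.95, 373.253], [0.0, 0.0, 0.0, 1.0]] ['intrinsics', 'world_from_camera']
0.0 1548.8771
```

View pics/top0.png

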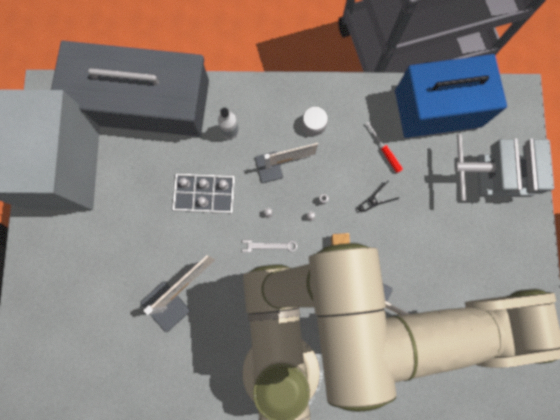

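View pics/scene0.png

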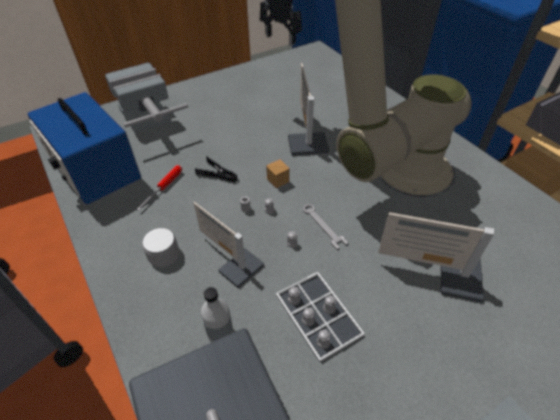

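View pics/wrist0.png

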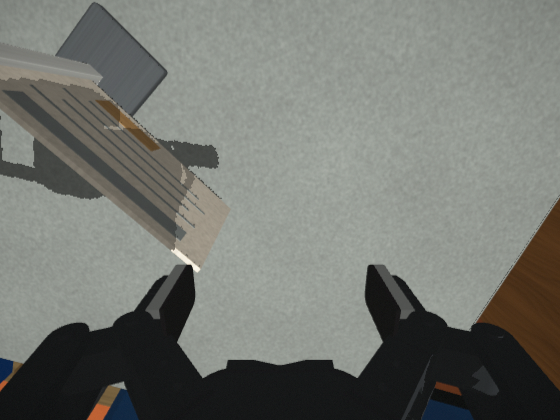

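The top view shows the tray at about (204,193), with two empty pockets in the bottom row. The loose nuts are near (267,212) and (310,216), with the socket at (322,198). The clamp is at (375,198) and the small card is at (265..318,155). I'll zoom in and measure.

```bash
cat > h.py <<'E'
import numpy as np,cv2
from rig import sense,capture,calibration
from scipy.spatial.transform import Rotation as R
def ray(cal,u,v):
    K=np.array(cal["intrinsics"]);T=np.array(cal["world_from_camera"])
    x=(u-K[0,2])/K[0,0];y=(v-K[1,2])/K[1,1]
    return T[:3,3],T[:3,:3]@np.array([x,-y,-1.])
def onz(cal,u,v,z):
    o,d=ray(cal,u,v);return o+d*(z-o[2])/d[2]
def cloud(cal,dep):
    K=np.array(cal["intrinsics"]);T=np.array(cal["world_from_camera"])
    v,u=np.mgrid[:dep.shape[0],:dep.shape[1]]
    x=(u-K[0,2])/K[0,0]*dep;y=(v-K[1,2])/K[1,1]*dep
    P=np.stack([x,-y,-dep],-1)@T[:3,:3].T+T[:3,3];P[dep<=0]=np.nan;return P
def proj(cal,p):
    K=np.array(cal["intrinsics"]);T=np.array(cal["world_from_camera"])
    c=T[:3,:3].T@(np.array(p)-T[:3,3]);return K[0,0]*c[0]/-c[2]+K[0,2],K[1,1]*-c[1]/-c[2]+K[1,2]
def rot():
    q=sense()["ee_rot"];return R.from_quat([q[1],q[2],q[3],q[0]]).as_matrix()
def step(tcp,Rg=None):
    """linear + rotation numbers to reach TCP (mm) and orientation matrix"""
    s=sense();M=rot();l=M.T@(np.array(tcp)-s["eef_pos"])/300
    r=np.zeros(3) if Rg is None else R.from_matrix(M.T@Rg).as_rotvec()/0.5
    return l.round(4),r.round(4)
def down(az):
    """tool x down, tool z (jaw direction) horizontal at azimuth az"""
    x=np.array([0,0,-1.]);z=np.array([np.cos(az),np.sin(az),0]);return np.stack([x,np.cross(z,x),z],1)
E
python3 - <<'E'
from h import *
p=cv2.imread("pics/top0.png");cv2.imwrite("pics/t1.png",cv2.resize(p[130:260,160:420],None,fx=3,fy=3,interpolation=cv2.INTER_CUBIC))
p=cv2.imread("pics/scene0.png");cv2.imwrite("pics/s1.png",cv2.resize(p[150:350,180:380],None,fx=3,fy=3,interpolation=cv2.INTER_CUBIC))
d=np.load("pics/top0.npy");P=cloud(calibration("top"),d)
for u,v in [(267,212),(310,216),(322,198),(184,184),(203,184),(222,184),(203,202),(184,202),(222,202),(365,205),(268,170)]:print(u,v,P[v,u].round(1))
d=np.load("pics/scene0.npy");P=cloud(calibration("scene"),d)
for u,v in [(292,238),(269,204),(245,203),(340,329),(313,285)]:print(u,v,P[v,u].round(1))
M=rot();print(M.round(3))
E
```

```text
267 212 [470.6  45.1  35.6]
310 216 [458.5 -85.4  40.6]
322 198 [ 522.1 -125.9    2.5]
184 184 [555.3 301.1  38. ]
203 184 [555.2 242.3  40.6]
222 184 [554.7 183.6  44.5]
203 202 [498.5 239.9  43.1]
184 202 [5.062e+02 3.066e+02 2.000e-01]
222 202 [506.3 186.9   5.2]
365 205 [ 501.2 -260.4    1.2]
268 170 [607.4  44.1  16.9]
292 238 [480.2  51.8  35.8]
269 204 [469.3 -78.3  36.8]
245 203 [ 522.2 -114.7   37.9]
340 329 [516.1 300.    5. ]
313 285 [500.4 175.1   1.6]
[[-0.     0.943  0.331]
 [ 0.001  0.331 -0.943]
 [-1.     0.    -0.001]]
```

View pics/t1.png

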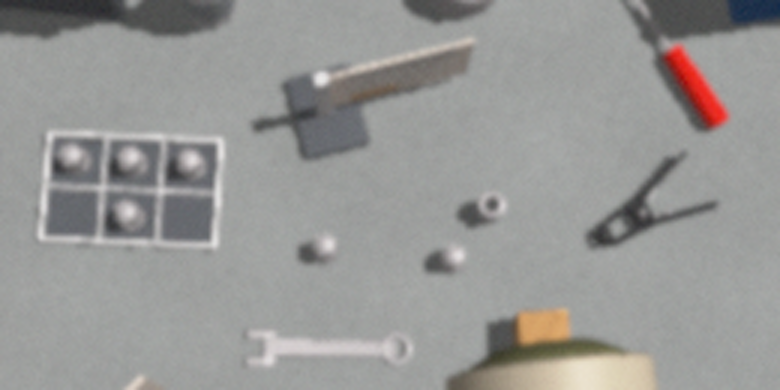

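View pics/s1.png

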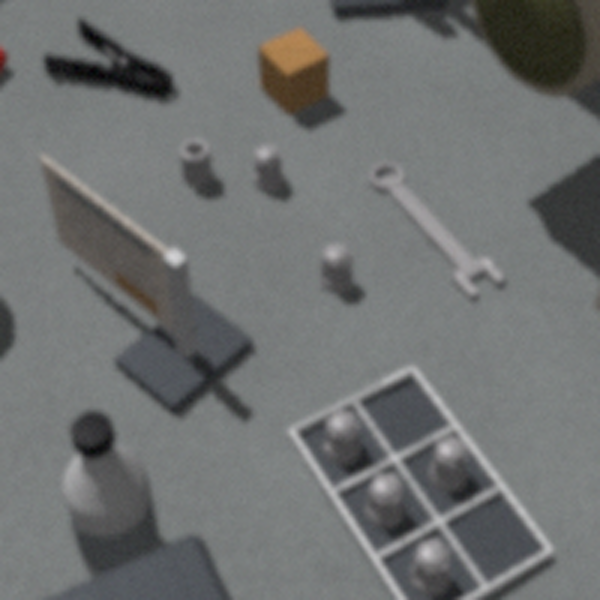

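The card nearest the tray is the 150 mm one, about 54 px long at its top edge. The clamp's jaws point towards +y. I'll measure these and plan the move over the nuts.

```bash
python3 - <<'E'
from h import *
T=calibration("top");S=calibration("scene")
f=lambda x,y:(160+(x-1)/3,130+(y-1)/3)
for n,x,y,z in [("nutL",325,243,38),("nutR",453,255,38),("sock",493,205,38),("post",321,78,132),("tip",473,40,130),("jaw",596,238,24),("pin",632,213,24),("h1",683,155,24),("h2",717,205,24),("tray",47,134,10),("tray",222,139,10),("tray",215,245,10),("tray",41,240,10)]:
    print(n,onz(T,*f(x,y),z).round(1))
g=lambda x,y:(180+(x-1)/3,150+(y-1)/3)
for n,x,y,z in [("nutL",336,250,38),("nutR",265,154,38),("sock",195,150,38),("post",176,258,132),("tip",44,158,130),("tray",293,432,10),("tray",414,369,10),("tray",551,550,10),]:
    print("s",n,onz(S,*g(x,y),z).round(1))
# other cards: ends
for a,b in [((148,310),(211,258))]: print([onz(T,*a,150).round(),onz(T,*b,150).round()])
print(step([320,-250,260],R.from_euler('z',0.5).as_matrix()@rot()))
E
```

```text
nutL [474.3  42.1  38. ]
nutR [463.  -87.7  38. ]
sock [ 515.  -128.6   38. ]
post [619.5  45.7 132. ]
tip [ 659.6 -101.4  130. ]
jaw [ 484.2 -235.3   24. ]
pin [ 510.6 -272.9   24. ]
h1 [ 572.3 -327.3   24. ]
h2 [ 519.8 -360.6   24. ]
tray [592.7 335.6  10. ]
tray [588.9 152.   10. ]
tray [476.1 156.5  10. ]
tray [479.9 336.6  10. ]
s nutL [473.1  39.3  38. ]
s nutR [466.4 -88.2  38. ]
s sock [ 517.1 -126.1   38. ]
s post [619.5  47.  132. ]
s tip [ 659.1 -100.2  130. ]
s tray [586.5 154.2  10. ]
s tray [474.5 157.   10. ]
s tray [481.3 336.2  10. ]
[array([181., 359., 150.]), array([322., 194., 150.])]
(array([-0.0964,  0.7301, -0.6097]), array([-1.e+00,  2.e-04, -9.e-04]))
```

```bash
python3 -m jog '[{"linear":[-0.096,0.73,-0.61],"rotation":[-1,0,0],"grip":85},{"linear":[-0.096,0.73,-0.61],"rotation":[-1,0,0],"grip":85},{"linear":[-0.096,0.73,-0.61],"rotation":[-1,0,0],"grip":85},{"linear":[-0.096,0.73,-0.61],"rotation":[-1,0,0],"grip":85},{"linear":[-0.096,0.73,-0.61],"rotation":[-1,0,0],"grip":85},{"linear":[-0.096,0.73,-0.61],"rotation":[-1,0,0],"grip":85},{"linear":[-0.096,0.73,-0.61],"rotation":[-1,0,0],"grip":85},{"linear":[-0.096,0.73,-0.61],"rotation":[-1,0,0],"grip":85},{"linear":[-0.096,0.73,-0.61],"rotation":[-1,0,0],"grip":85}]' 30
python3 - <<'E'
from h import *
s=sense();print(s["joints"].round(3),s["force"].round(1))
print(step([470,-30,250],R.from_euler('z',0.5).as_matrix()@rot()), step([470,-30,250],down(0)))
E
```

```text
time_s: 0.9
eef_pos: [320.6, -248.8, 260.1]
ee_rot: [0.661, 0.252, 0.661, -0.252]
force: [-0.3, -0.4, 0.8]
grip_width: 0.999
[-0.951  0.021  1.769  0.     1.351 -0.221] [-0.3 -0.4  0.8]
(array([ 0.0341,  0.8756, -0.1147]), array([-1.e+00,  4.e-04, -1.e-04])) (array([ 0.0341,  0.8756, -0.1147]), array([-1.4591e+00,  1.0000e-04, -8.0000e-04]))
```

```bash
python3 -m jog '[{"linear":[0.034,0.876,-0.115],"rotation":[-0.75,0,0],"grip":85},{"linear":[0.034,0.876,-0.115],"rotation":[-0.75,0,0],"grip":85},{"linear":[0.034,0.876,-0.115],"rotation":[-0.75,0,0],"grip":85},{"linear":[0.034,0.876,-0.115],"rotation":[-0.75,0,0],"grip":85},{"linear":[0.034,0.876,-0.115],"rotation":[-0.75,0,0],"grip":85},{"linear":[0.034,0.876,-0.115],"rotation":[-0.75,0,0],"grip":85},{"linear":[0.034,0.876,-0.115],"rotation":[-0.75,0,0],"grip":85},{"linear":[0.034,0.876,-0.115],"rotation":[-0.75,0,0],"grip":85},{"linear":[0.034,0.876,-0.115],"rotation":[-0.75,0,0],"grip":85}]' 30
python3 - <<'E'
from h import *
print(step([470,-30,250],down(0)),sense()["joints"].round(2))
c=calibration("wrist");p,d=capture("wrist");np.save("pics/w1.npy",d);cv2.imwrite("pics/w1.png",p[:,:,::-1])
import pickle;pickle.dump(c,open("w1.pkl","wb"))
E
```

```text
time_s: 1.65
eef_pos: [470.1, -30.4, 249.4]
ee_rot: [0.696, 0.125, 0.696, -0.124]
force: [-0.5, -0.3, -0.2]
grip_width: 0.998
(array([-0.002 ,  0.0013, -0.0008]), array([-7.082e-01, -2.300e-03, -3.000e-04])) [-0.31  0.18  1.62 -0.    1.34  0.04]
```

View pics/w1.png

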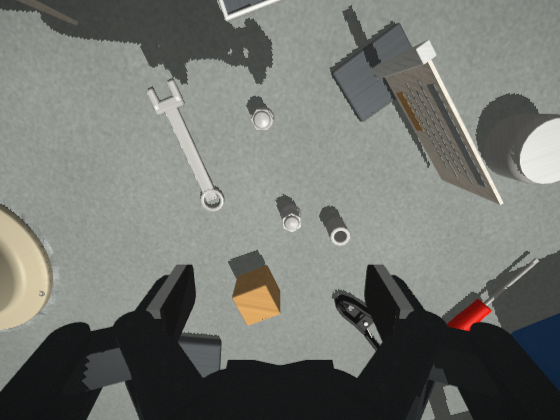

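The wrist view shows nut L at (262,118), nut R at (291,222), the socket at (340,236) and the card tip at (500,203). The clamp's jaws are at about (350,305). I'll refine these.

```bash
python3 - <<'E'
from h import *
import pickle
c=pickle.load(open("w1.pkl","rb"));p=cv2.imread("pics/w1.png");d=np.load("pics/w1.npy");P=cloud(c,d)
a=p[90:150,232:292];b=p[192:252,262:322]
cv2.imwrite("pics/w1z.png",cv2.resize(np.hstack([a,b]),None,fx=6.5,fy=6.5,interpolation=cv2.INTER_CUBIC))
for n,u0,v0 in [("L",262,118),("R",291,222)]:
    w=P[v0-18:v0+19,u0-18:u0+19].reshape(-1,3)
    for lo,hi in [(4,12),(12,34),(34,42)]:
        k=w[(w[:,2]>lo)&(w[:,2]<hi)]
        print(n,lo,hi,len(k),k.mean(0).round(1),k.min(0).round(1),k.max(0).round(1))
# card top edge
w=P[30:215,370:515].reshape(-1,3);k=w[(w[:,2]>124)&(w[:,2]<140)];print(len(k),k.min(0),k.max(0))
print("tip",onz(c,500,203,130),"post",onz(c,427,49,132))
E
```

```text
L 4 12 83 [481.   44.2   7. ] [461.8  29.2   4.1] [488.8  57.1   9.9]
L 12 34 22 [479.6  44.5  28. ] [464.9  32.4  12.1] [486.8  54.   34. ]
L 34 42 319 [475.5  43.2  37.8] [463.9  31.5  34. ] [486.9  54.9  41.4]
R 4 12 92 [466.3 -80.4   7.2] [451.2 -97.1   4.1] [478.6 -74.   11.4]
R 12 34 100 [466.9 -79.9  24.2] [453.6 -97.6  12.2] [477.1 -75.7  33.9]
R 34 42 232 [465.3 -86.9  37.8] [452.9 -99.8  34.1] [476.4 -76.2  41.3]
1525 [ 613.38150496 -102.00491616  124.00234095] [662.56106041  54.13041441 134.34717989]
tip [ 660.41680188 -100.98958796  130.        ] post [622.21326502  47.93566949 132.        ]
```

View pics/w1z.png

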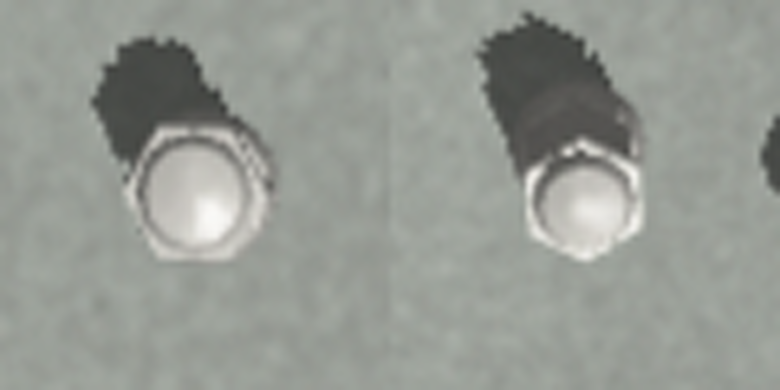

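```bash
python3 - <<'E'
from h import *
print(rot().round(3)[:,2]);print(step([465.3,-87,90]),step([465.3,-87,13]))
E
```

```text
[ 0.937 -0.348 -0.001]
(array([ 0.5321, -0.1802,  0.0512]), array([0., 0., 0.])) (array([ 0.7887, -0.1802,  0.0514]), array([0., 0., 0.]))
```

```bash
python3 -m jog '[{"linear":[0.1,-0.18,0.051],"rotation":[0,0,0],"grip":50},{"linear":[0.3,-0.18,0.051],"rotation":[0,0,0],"grip":50},{"linear":[0.4,-0.18,0.051],"rotation":[0,0,0],"grip":50},{"linear":[0.532,-0.18,0.051],"rotation":[0,0,0],"grip":50},{"linear":[0.532,-0.18,0.051],"rotation":[0,0,0],"grip":50},{"linear":[0.65,-0.18,0.051],"rotation":[0,0,0],"grip":50},{"linear":[0.74,-0.18,0.051],"rotation":[0,0,0],"grip":50},{"linear":[0.789,-0.18,0.051],"rotation":[0,0,0],"grip":50},{"linear":[0.789,-0.18,0.051],"rotation":[0,0,0],"grip":50}]' 30
python3 - <<'E'
from h import *
print(step([465.3,-87,13]),sense()["force"])
c=calibration("wrist");p,d=capture("wrist");cv2.imwrite("pics/w2.png",p[:,:,::-1])
E
```

```text
time_s: 2.45
eef_pos: [463.0, -87.8, 10.4]
ee_rot: [0.694, 0.126, 0.698, -0.125]
force: [-0.8, -0.4, 0.3]
grip_width: 0.583
(array([-0.0087,  0.0054,  0.0063]), array([0., 0., 0.])) [-0.75945638 -0.35633989  0.28748807]
```

View pics/w2.png

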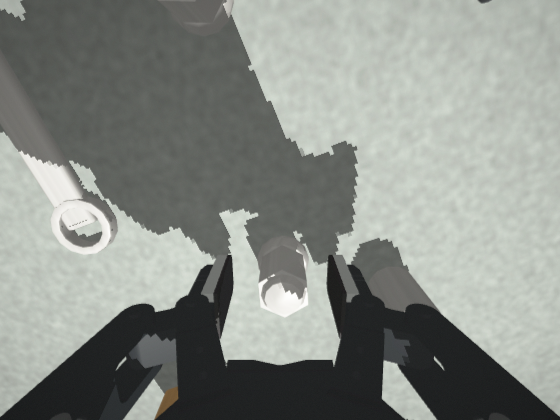

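The nut is between the fingers at (283,285), and the flats line up with the pads. Closing now.

```bash
python3 -m jog '[{"linear":[-0.009,0.004,0.005],"rotation":[0,0,0],"grip":15},{"linear":[-0.009,0.004,0.005],"rotation":[0,0,0],"grip":15},{"linear":[-0.009,0.004,0.005],"rotation":[0,0,0],"grip":15},{"linear":[-0.009,0.004,0.005],"rotation":[0,0,0],"grip":15},{"linear":[-0.009,0.004,0.005],"rotation":[0,0,0],"grip":15},{"linear":[-0.009,0.004,0.005],"rotation":[0,0,0],"grip":15},{"linear":[-0.1,0.004,0.005],"rotation":[0,0,0],"grip":15},{"linear":[-0.25,0.004,0.005],"rotation":[0,0,0],"grip":15},{"linear":[-0.25,0.004,0.005],"rotation":[0,0,0],"grip":15}]' 40
python3 - <<'E'
from h import *
s=sense();print(s["joints"].round(2))
# tray axes from corners (top + scene)
A=np.array([[592.7,335.6],[588,153],[475.5,156.8],[480.5,336.4]]);c=A.mean(0)
xa=(A[0]-A[3]+A[1]-A[2]);print("az x",np.degrees(np.arctan2(xa[1],xa[0])))
ya=(A[0]-A[1]+A[3]-A[2]);print("az y",np.degrees(np.arctan2(ya[1],ya[0])),c)
print([np.linalg.norm(A[i]-A[(i+1)%4]).round(1) for i in range(4)])
ya/=np.linalg.norm(ya);xa=np.array([ya[1],-ya[0]])
for g in (-60,0,60):print(c-28*xa+g*ya)
g1=c-28*xa-60*ya;print(step([*g1,90]))
c=calibration("wrist");p,d=capture("wrist");cv2.imwrite("pics/w3.png",p[:,:,::-1])
E
```

```text
time_s: 3.25
eef_pos: [469.1, -88.9, 93.7]
ee_rot: [0.698, 0.125, 0.693, -0.127]
force: [-0.5, -1.6, 0.9]
grip_width: 0.282
[-0.43  0.37  1.82 -0.    0.95 -0.08]
az x -1.1727804908417232
az y 88.46594077680531 [534.175 245.45 ]
[np.float64(182.7), np.float64(112.6), np.float64(179.7), np.float64(112.2)]
[504.57876442 186.22109794]
[506.18503555 246.19959319]
[507.79130668 306.17808845]
(array([ 0.0101,  0.9006, -0.2103]), array([0., 0., 0.]))
```

View pics/w3.png

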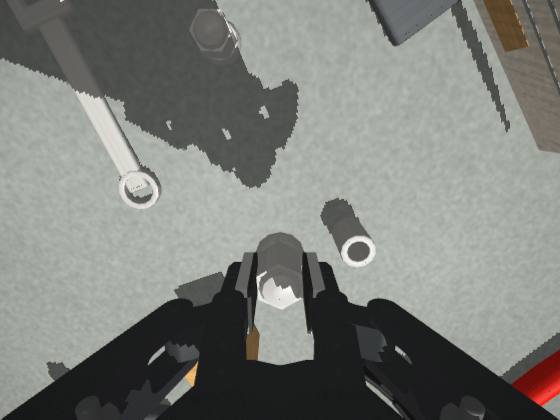

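```bash
python3 -m jog '[{"linear":[-0.12,0.15,-0.03],"rotation":[0,0,0],"grip":15},{"linear":[-0.12,0.28,-0.06],"rotation":[0,0,0],"grip":15},{"linear":[-0.12,0.42,-0.09],"rotation":[0,0,0],"grip":15},{"linear":[-0.12,0.56,-0.12],"rotation":[0,0,0],"grip":15},{"linear":[-0.12,0.7,-0.15],"rotation":[0,0,0],"grip":15},{"linear":[-0.12,0.83,-0.18],"rotation":[0,0,0],"grip":15},{"linear":[-0.12,0.9,-0.21],"rotation":[0,0,0],"grip":15},{"linear":[-0.12,0.9,-0.21],"rotation":[0,0,0],"grip":15},{"linear":[-0.12,0.9,-0.21],"rotation":[0,0,0],"grip":15}]' 40
python3 - <<'E'
from h import *
import pickle
s=sense();print(s["joints"].round(2),s["dq"].round(2))
c=calibration("wrist");p,d=capture("wrist");cv2.imwrite("pics/w4.png",p[:,:,::-1]);np.save("pics/w4.npy",d);pickle.dump(c,open("w4.pkl","wb"))
E
```

```text
time_s: 4.05
eef_pos: [503.1, 187.9, 126.5]
ee_rot: [0.698, 0.124, 0.694, -0.125]
force: [0.8, -0.4, -1.0]
grip_width: 0.279
[ 0.14  0.44  1.6  -0.    1.09  0.5 ] [-0.06 -0.02  0.02 -0.01 -0.   -0.01]
```

View pics/w4.png

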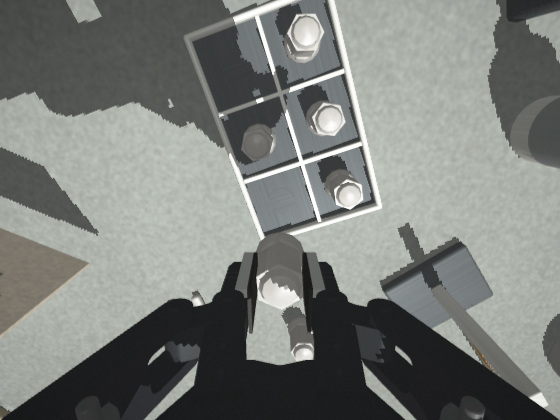

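```bash
python3 - <<'E'
from h import *
import pickle
c=pickle.load(open("w4.pkl","rb"))
p=cv2.imread("pics/w4.png");cv2.imwrite("pics/w4z.png",cv2.resize(p[0:260,170:400],None,fx=2.3,fy=2.3,interpolation=cv2.INTER_CUBIC))
for n,u,v in [("LT",187,38),("R",381,207),("B",264,238),("x1",283,94),("x2",301,162),("top of mid div L",219,116),("bot div L",243,181),("end right x2",362,145),("bot mid",320,223)]:print(n,onz(c,u,v,10).round(1))
P=cloud(c,np.load("pics/w4.npy"))
for u,v in [(304,36),(327,119),(258,142),(347,191)]:
    w=P[v-18:v+19,u-18:u+19].reshape(-1,3);k=w[(w[:,2]>37)&(w[:,2]<45)];print(k.mean(0).round(1),len(k))
E
```

```text
LT [483.8 337.4  10. ]
R [590.1 152.   10. ]
B [478.5 160.6  10. ]
x1 [539.2 274.   10. ]
x2 [534.9 216.6  10. ]
top of mid div L [483.5 276.4  10. ]
bot div L [481.  218.5  10. ]
end right x2 [588.6 212.2  10. ]
bot mid [532.9 156.6  10. ]
[565.2 303.6  40.9] 917
[563.4 245.1  40.7] 780
[507.1 246.3  40.7] 718
[561.  185.1  40.7] 624
```

View pics/w4z.png

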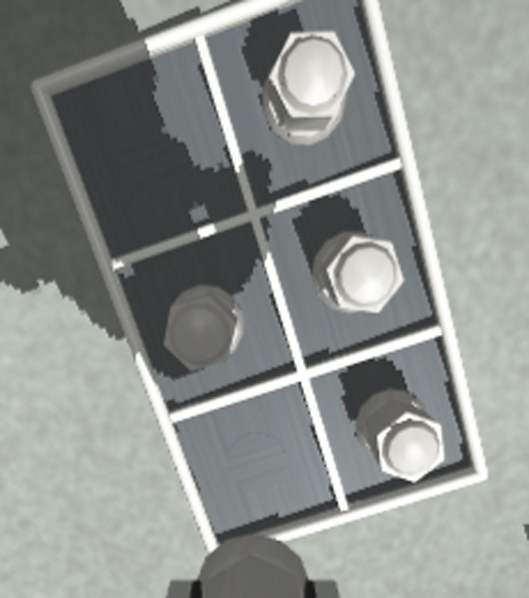

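```bash
python3 - <<'E'
from h import *
print(step([505.2,186,60]),step([505.2,186,17]))
E
```

```text
(array([0.2223, 0.0008, 0.0053]), array([0., 0., 0.])) (array([0.3656, 0.001 , 0.0045]), array([0., 0., 0.]))
```

```bash
python3 -m jog '[{"linear":[0.12,0.001,0.005],"rotation":[0,0,0],"grip":15},{"linear":[0.22,0.001,0.005],"rotation":[0,0,0],"grip":15},{"linear":[0.28,0.001,0.005],"rotation":[0,0,0],"grip":15},{"linear":[0.32,0.001,0.005],"rotation":[0,0,0],"grip":15},{"linear":[0.35,0.001,0.005],"rotation":[0,0,0],"grip":15},{"linear":[0.364,0.001,0.005],"rotation":[0,0,0],"grip":15},{"linear":[0.365,0.001,0.005],"rotation":[0,0,0],"grip":15}]' 40
python3 - <<'E'
from h import *
s=sense();print(step([505.2,186,17])[0]*300,s["force"],s["grip_width"])
E
python3 -m jog '[{"linear":[0.0,0.0,0.0],"rotation":[0,0,0],"grip":38},{"linear":[0.0,0.0,0.0],"rotation":[0,0,0],"grip":38},{"linear":[0,0.0,0.0],"rotation":[0,0,0],"grip":38},{"linear":[0,0,0],"rotation":[0,0,0],"grip":38},{"linear":[-0.08,0,0],"rotation":[0,0,0],"grip":38},{"linear":[-0.2,0,0],"rotation":[0,0,0],"grip":38},{"linear":[-0.3,0,0],"rotation":[0,0,0],"grip":38},{"linear":[-0.3,0,0],"rotation":[0,0,0],"grip":38},{"linear":[-0.3,0,0],"rotation":[0,0,0],"grip":38}]' 40
python3 - <<'E'
from h import *
import pickle
c=calibration("wrist");p,d=capture("wrist");cv2.imwrite("pics/w5.png",p[:,:,::-1]);
print(step([475.5,43.2,100],down(np.radians(10))),step([475.5,43.2,13],down(np.radians(10))))
print(step([475.5,43.2,100],down(np.radians(-50))))
E
```

```text
time_s: 4.68
eef_pos: [505.2, 184.5, 18.8]
ee_rot: [0.697, 0.125, 0.694, -0.127]
force: [-10.1, -5.5, 19.7]
grip_width: 0.28
[ 1.77  1.38 -0.54] [-10.08887359  -5.52972357  19.7441824 ] 0.2804446454645263
time_s: 5.43
eef_pos: [505.6, 184.9, 110.0]
ee_rot: [0.698, 0.125, 0.693, -0.127]
force: [-1.2, -0.6, -1.3]
grip_width: 0.448
(array([ 0.03  , -0.4762,  0.0736]), array([-1.0644,  0.0075,  0.0074])) (array([ 0.3199, -0.4755,  0.0723]), array([-1.0644,  0.0075,  0.0074]))
(array([ 0.03  , -0.4762,  0.0736]), array([1.0299, 0.0102, 0.0027]))
```

View pics/w5.png

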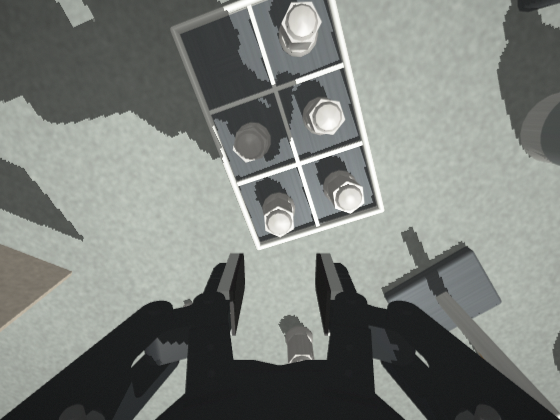

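The nut stands upright in the near pocket, at (279,218). Next is the second nut.

```bash
python3 -m jog '[{"linear":[0,-0.12,0.02],"rotation":[-1,0,0],"grip":60},{"linear":[0,-0.24,0.04],"rotation":[-1,0,0],"grip":60},{"linear":[0,-0.36,0.06],"rotation":[-1,0,0],"grip":60},{"linear":[0.03,-0.475,0.073],"rotation":[-1,0,0],"grip":60},{"linear":[0.03,-0.475,0.073],"rotation":[-1,0,0],"grip":60},{"linear":[0.03,-0.475,0.073],"rotation":[-1,0,0],"grip":60},{"linear":[0.14,-0.475,0.073],"rotation":[-1,0,0],"grip":60},{"linear":[0.22,-0.475,0.073],"rotation":[-1,0,0],"grip":60},{"linear":[0.28,-0.475,0.073],"rotation":[-1,0,0],"grip":60},{"linear":[0.315,-0.475,0.073],"rotation":[-1,0,0],"grip":60},{"linear":[0.318,-0.475,0.073],"rotation":[-1,0,0],"grip":60}]' 40
python3 - <<'E'
from h import *
c=calibration("wrist");p,d=capture("wrist");cv2.imwrite("pics/w6.png",p[:,:,::-1]);
print(step([475.5,43.2,13]),sense()["force"])
E
```

```text
time_s: 6.4
eef_pos: [474.5, 44.1, 11.5]
ee_rot: [0.705, -0.051, 0.706, 0.049]
force: [-0.4, -0.5, -0.2]
grip_width: 0.702
(array([-0.001 , -0.0023,  0.0005]), array([0., 0., 0.])) [-0.45014516  0.20611122 -0.15825728]
```

View pics/w6.png

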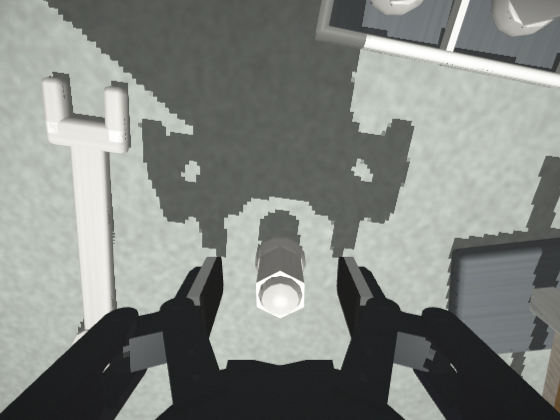

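The nut sits between the fingers at (280,290). Gripping and lifting it.

```bash
python3 -m jog '[{"linear":[-0.001,-0.002,0],"rotation":[0,0,0],"grip":15},{"linear":[-0.001,-0.002,0],"rotation":[0,0,0],"grip":15},{"linear":[-0.001,-0.002,0],"rotation":[0,0,0],"grip":15},{"linear":[-0.001,-0.002,0],"rotation":[0,0,0],"grip":15},{"linear":[-0.001,-0.002,0],"rotation":[0,0,0],"grip":15},{"linear":[-0.001,-0.002,0],"rotation":[0,0,0],"grip":15},{"linear":[-0.001,-0.002,0],"rotation":[0,0,0],"grip":15},{"linear":[-0.1,0,0],"rotation":[0,0,0],"grip":15},{"linear":[-0.23,0,0],"rotation":[0,0,0],"grip":15},{"linear":[-0.35,0,0],"rotation":[0,0,0],"grip":15},{"linear":[-0.35,0,0],"rotation":[0,0,0],"grip":15}]' 40
python3 - <<'E'
from h import *
s=sense();print(s["joints"].round(2),s["grip_width"])
print(step([508.3,304.8,120]),step([508.3,304.8,18]))
E
```

```text
time_s: 7.37
eef_pos: [478.2, 43.9, 124.2]
ee_rot: [0.71, -0.052, 0.701, 0.048]
force: [1.6, -0.4, 0.9]
grip_width: 0.278
[-0.15  0.33  1.78 -0.    1.02 -0.29] 0.27813895358241963
(array([0.0105, 0.8466, 0.2223]), array([0., 0., 0.])) (array([0.3505, 0.849 , 0.2183]), array([0., 0., 0.]))
```

```bash
python3 -m jog '[{"linear":[0.01,0.12,0.032],"rotation":[0,0,0],"grip":15},{"linear":[0.01,0.25,0.064],"rotation":[0,0,0],"grip":15},{"linear":[0.01,0.37,0.096],"rotation":[0,0,0],"grip":15},{"linear":[0.01,0.5,0.13],"rotation":[0,0,0],"grip":15},{"linear":[0.01,0.63,0.165],"rotation":[0,0,0],"grip":15},{"linear":[0.01,0.75,0.197],"rotation":[0,0,0],"grip":15},{"linear":[0.01,0.847,0.221],"rotation":[0,0,0],"grip":15},{"linear":[0.01,0.847,0.221],"rotation":[0,0,0],"grip":15},{"linear":[0.01,0.847,0.221],"rotation":[0,0,0],"grip":15},{"linear":[0.12,0.848,0.22],"rotation":[0,0,0],"grip":15},{"linear":[0.22,0.848,0.219],"rotation":[0,0,0],"grip":15},{"linear":[0.28,0.848,0.219],"rotation":[0,0,0],"grip":15},{"linear":[0.32,0.848,0.218],"rotation":[0,0,0],"grip":15},{"linear":[0.335,0.848,0.218],"rotation":[0,0,0],"grip":15},{"linear":[0.345,0.848,0.218],"rotation":[0,0,0],"grip":15},{"linear":[0.348,0.848,0.218],"rotation":[0,0,0],"grip":15}]' 40
python3 - <<'E'
from h import *
s=sense();print(step([508.3,304.8,18])[0]*300,s["force"],s["grip_width"])
c=calibration("wrist");p,d=capture("wrist");cv2.imwrite("pics/w7.png",p[:,:,::-1]);
E
```

```text
time_s: 8.7
eef_pos: [508.8, 304.3, 19.4]
ee_rot: [0.71, -0.052, 0.7, 0.048]
force: [-1.8, 0.0, -0.5]
grip_width: 0.276
[ 1.44  0.6  -0.45] [-1.83357444  0.04071691 -0.49100757] 0.2764979515399042
```

View pics/w7.png

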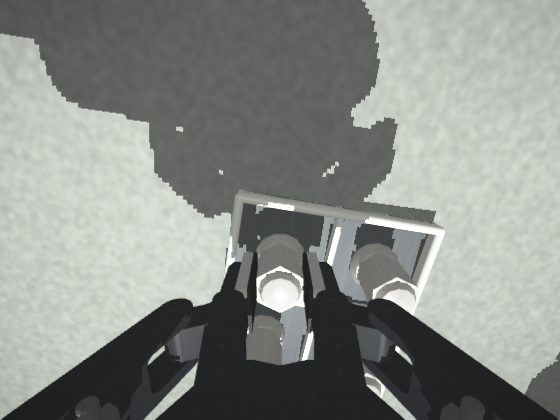

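It is inside the pocket but has not touched down yet. I'll lower it 3 mm and release.

```bash
python3 -m jog '[{"linear":[0.006,0,0],"rotation":[0,0,0],"grip":15},{"linear":[0.011,0,0],"rotation":[0,0,0],"grip":15},{"linear":[0.011,0,0],"rotation":[0,0,0],"grip":15},{"linear":[0.01,0.0,0.0],"rotation":[0,0,0],"grip":38},{"linear":[0.01,0.0,0.0],"rotation":[0,0,0],"grip":38},{"linear":[0.01,0,0],"rotation":[0,0,0],"grip":38},{"linear":[0.01,0,0],"rotation":[0,0,0],"grip":38},{"linear":[-0.08,0,0],"rotation":[0,0,0],"grip":38},{"linear":[-0.2,0,0],"rotation":[0,0,0],"grip":38},{"linear":[-0.3,0,0],"rotation":[0,0,0],"grip":38},{"linear":[-0.42,0,0],"rotation":[0,0,0],"grip":60},{"linear":[-0.52,0,0],"rotation":[0,0,0],"grip":85},{"linear":[-0.6,0,0],"rotation":[0,0,0],"grip":85},{"linear":[-0.6,-0.1,0],"rotation":[0,0,0],"grip":85},{"linear":[-0.6,-0.2,0],"rotation":[0,0,0],"grip":85},{"linear":[-0.6,-0.2,0],"rotation":[0,0,0],"grip":85}]' 40
python3 - <<'E'
from h import *
import pickle
c=calibration("wrist");p,d=capture("wrist");cv2.imwrite("pics/w8.png",p[:,:,::-1]);P=cloud(c,d)
np.save("pics/w8.npy",d);pickle.dump(c,open("w8.pkl","wb"))
s=sense();print(s["joints"].round(2))
E
```

```text
time_s: 10.08
eef_pos: [515.5, 242.3, 200.4]
ee_rot: [0.71, -0.052, 0.7, 0.047]
force: [0.3, -0.1, -0.1]
grip_width: 0.992
[ 0.24  0.43  1.41 -0.01  1.29  0.1 ]
```

View pics/w8.png

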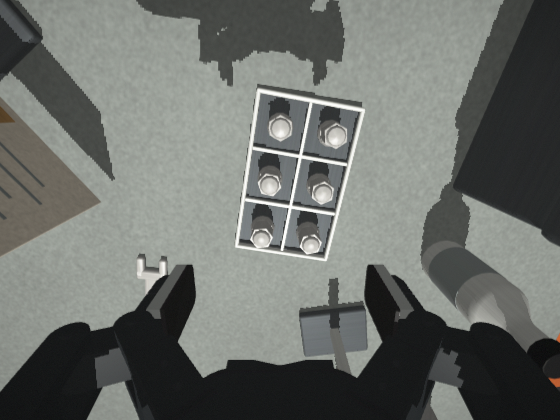

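All six pockets are filled. I'll check the centring and plan the move to the clamp.

```bash
python3 - <<'E'
from h import *
import pickle
c=pickle.load(open("w8.pkl","rb"));P=cloud(c,np.load("pics/w8.npy"))
A=np.array([onz(c,u,v,10)[:2] for u,v in [(363,104),(326,261),(237,247),(259,87)]])
print(A.round(1),[np.linalg.norm(A[i]-A[(i+1)%4]).round(1) for i in range(4)])
o=A.mean(0);y=A[0]-A[1]+A[3]-A[2];y/=np.linalg.norm(y);x=np.array([y[1],-y[0]])
for u,v in [(280,125),(335,134),(269,181),(321,189),(261,235),(310,242)]:
    w=P[v-14:v+15,u-14:u+15].reshape(-1,3);k=w[(w[:,2]>36)&(w[:,2]<46)];m=k.mean(0)[:2]
    print(m.round(1),"tray frame",((m-o)@x).round(1),((m-o)@y).round(1),"n",len(k),k[:,2].max().round(1))
g=down(np.radians(20))
print(step([515,-40,250],g))
E
```

```text
[[594.3 339.5]
 [590.4 151.2]
 [478.1 155.8]
 [483.6 340.8]] [np.float64(188.4), np.float64(112.4), np.float64(185.0), np.float64(110.7)]
[510.1 304.8] tray frame -28.0 57.3 n 447 44.8
[565.5 304.9] tray frame 27.4 58.8 n 436 44.7
[506.6 246.9] tray frame -30.0 -0.7 n 377 44.4
[563.2 245.7] tray frame 26.6 -0.5 n 370 44.5
[505.7 185.6] tray frame -29.4 -62.0 n 325 43.8
[560.9 185.4] tray frame 25.8 -60.8 n 312 44.8
(array([-0.1612, -0.939 , -0.1295]), array([-0.4198,  0.0252,  0.0169]))
```

```bash
python3 -m jog '[{"linear":[-0.16,-0.94,-0.13],"rotation":[-0.42,0.025,0.017],"grip":85},{"linear":[-0.16,-0.94,-0.13],"rotation":[-0.42,0.025,0.017],"grip":85},{"linear":[-0.16,-0.94,-0.13],"rotation":[-0.42,0.025,0.017],"grip":85},{"linear":[-0.16,-0.94,-0.13],"rotation":[-0.42,0.025,0.017],"grip":85},{"linear":[-0.16,-0.94,-0.13],"rotation":[-0.42,0.025,0.017],"grip":85},{"linear":[-0.16,-0.94,-0.13],"rotation":[-0.42,0.025,0.017],"grip":85},{"linear":[-0.16,-0.94,-0.13],"rotation":[-0.42,0.025,0.017],"grip":85},{"linear":[-0.16,-0.94,-0.13],"rotation":[-0.42,0.025,0.017],"grip":85},{"linear":[-0.16,-0.94,-0.13],"rotation":[-0.42,0.025,0.017],"grip":85}]' 30
python3 - <<'E'
from h import *
s=sense();print(s["joints"].round(2))
print(step([540,-315,220],down(np.radians(29))))
E
```

```text
time_s: 10.88
eef_pos: [515.1, -41.6, 249.8]
ee_rot: [0.697, -0.122, 0.696, 0.122]
force: [0.2, 0.2, -0.3]
grip_width: 0.997
[-0.31  0.28  1.49  0.    1.37 -0.65]
(array([ 0.0991, -0.8854, -0.2313]), array([-3.198e-01,  1.200e-03,  1.000e-04]))
```

```bash
python3 -m jog '[{"linear":[0.1,-0.885,-0.231],"rotation":[-0.32,0,0],"grip":85},{"linear":[0.1,-0.885,-0.231],"rotation":[-0.32,0,0],"grip":85},{"linear":[0.1,-0.885,-0.231],"rotation":[-0.32,0,0],"grip":85},{"linear":[0.1,-0.885,-0.231],"rotation":[-0.32,0,0],"grip":85},{"linear":[0.1,-0.885,-0.231],"rotation":[-0.32,0,0],"grip":85},{"linear":[0.1,-0.885,-0.231],"rotation":[-0.32,0,0],"grip":85},{"linear":[0.1,-0.885,-0.231],"rotation":[-0.32,0,0],"grip":85},{"linear":[0.1,-0.885,-0.231],"rotation":[-0.32,0,0],"grip":85},{"linear":[0.1,-0.885,-0.231],"rotation":[-0.32,0,0],"grip":85}]' 30
python3 - <<'E'
from h import *
import pickle
c=calibration("wrist");p,d=capture("wrist");cv2.imwrite("pics/w9.png",p[:,:,::-1]);P=cloud(c,d)
np.save("pics/w9.npy",d);pickle.dump(c,open("w9.pkl","wb"))
s=sense();print(s["joints"].round(2))
E
```

```text
time_s: 11.63
eef_pos: [540.6, -314.1, 218.4]
ee_rot: [0.685, -0.176, 0.685, 0.178]
force: [0.1, 0.6, 0.0]
grip_width: 0.997
[-0.71  0.55  1.18  0.    1.41 -1.22]
```

View pics/w9.png

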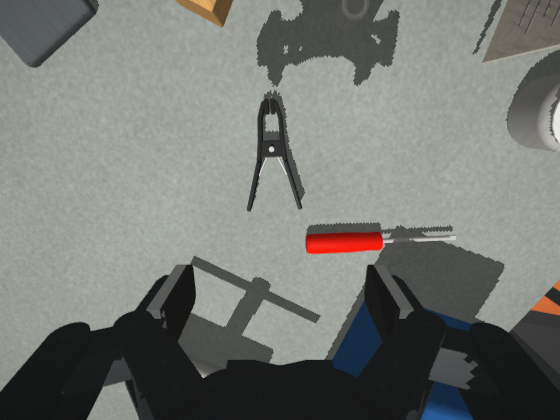

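```bash
python3 - <<'E'
from h import *
import pickle
c=pickle.load(open("w9.pkl","rb"));P=cloud(c,np.load("pics/w9.npy"))
pin=onz(c,271,149,24);tip=onz(c,270.5,98,24);h1=onz(c,249.5,210,24);h2=onz(c,300,208,24)
hm=(h1+h2)/2
print(pin.round(1),tip.round(1),h1.round(1),h2.round(1),"|pt|",np.linalg.norm(pin-tip),"ends",np.linalg.norm(h1-h2),"pin-hm",np.linalg.norm(pin-hm))
d=tip-hm;print("az",np.degrees(np.arctan2(d[1],d[0])), np.degrees(np.arctan2(*(tip-pin)[[1,0]])),np.degrees(np.arctan2(*(pin-hm)[[1,0]])))
w=P[85:215,235:310].reshape(-1,3);k=w[(w[:,2]>16)&(w[:,2]<32)];print(len(k),k[:,2].mean())
m=k[:,:2].mean(0);pc=np.linalg.svd(k[:,:2]-m,full_matrices=False)[2][0];print("pca",m,np.degrees(np.arctan2(pc[1],pc[0])))
for u,v in [(307,236),(307,252),(382,235),(382,250)]:print("scr",onz(c,u,v,12).round(1))
pp=cv2.imread("pics/w9.png");cv2.imwrite("pics/w9z.png",cv2.resize(pp[85:265,225:395],None,fx=3.3,fy=3.3,interpolation=cv2.INTER_CUBIC))
E
```

```text
[ 513.8 -283.7   24. ] [ 487.8 -236.9   24. ] [ 525.6 -359.3   24. ] [ 577.1 -327.9   24. ] |pt| 53.50079334698425 ends 60.221827726528225 pin-hm 70.70373603898439
az 120.76458354930404 119.04095937706037 122.06874821956919
1441 20.8224050920527
pca [ 514.73760283 -285.51599922] -58.61004377738453
scr [ 606.3 -359.    12. ]
scr [ 617.8 -378.3   12. ]
scr [ 689.  -311.7   12. ]
scr [ 701.1 -328.9   12. ]
```

View pics/w9z.png

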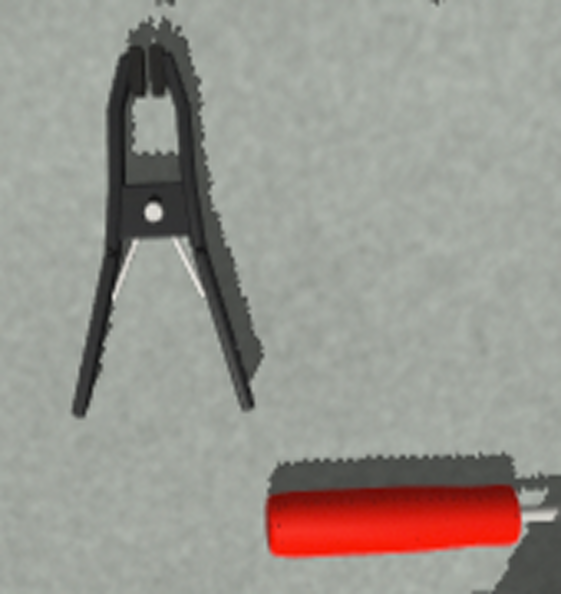

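The clamp's sizes check out: jaws 53.5 mm ahead of the pin and azimuth about 120.5°. The grasp point is (539,-326).

```bash
python3 - <<'E'
from h import *
g=down(np.radians(30.5))
print(step([538.9,-326.1,80],g),step([538.9,-326.1,2],g))
E
```

```text
(array([ 0.4635, -0.0355, -0.0267]), array([-0.0496,  0.0013, -0.0028])) (array([ 0.7235, -0.0358, -0.0269]), array([-0.0496,  0.0013, -0.0028]))
```

```bash
python3 -m jog '[{"linear":[0.13,-0.035,-0.027],"rotation":[-0.05,0,0],"grip":85},{"linear":[0.26,-0.035,-0.027],"rotation":[-0.05,0,0],"grip":85},{"linear":[0.38,-0.036,-0.027],"rotation":[-0.05,0,0],"grip":80},{"linear":[0.46,-0.036,-0.027],"rotation":[-0.05,0,0],"grip":80},{"linear":[0.54,-0.036,-0.027],"rotation":[-0.05,0,0],"grip":76},{"linear":[0.62,-0.036,-0.027],"rotation":[-0.05,0,0],"grip":76},{"linear":[0.67,-0.036,-0.027],"rotation":[-0.05,0,0],"grip":76},{"linear":[0.7,-0.036,-0.027],"rotation":[-0.05,0,0],"grip":76},{"linear":[0.71,-0.036,-0.027],"rotation":[-0.05,0,0],"grip":76},{"linear":[0.71,-0.036,-0.027],"rotation":[-0.05,0,0],"grip":76}]' 30
python3 - <<'E'
from h import *
g=down(np.radians(30.5))
print(step([538.9,-326.1,2],g),sense()["force"])
c=calibration("wrist");p,d=capture("wrist");cv2.imwrite("pics/w10.png",p[:,:,::-1])
a=onz(c,276,140,24);print(proj(c,[513.5,-283.2,24]),proj(c,[538.9,-326.1,24]))
E
```

```text
time_s: 12.52
eef_pos: [539.4, -325.1, 6.3]
ee_rot: [0.682, -0.186, 0.682, 0.187]
force: [-0.1, -0.0, 0.0]
grip_width: 0.888
(array([ 0.0144, -0.0021, -0.0033]), array([ 0.0032,  0.0016, -0.0029])) [-0.14438228 -0.02789472  0.00418689]
(np.float64(275.336306022025), np.float64(185.82631795918496)) (np.float64(275.8912205567016), np.float64(286.4595350181558))
```

View pics/w10.png

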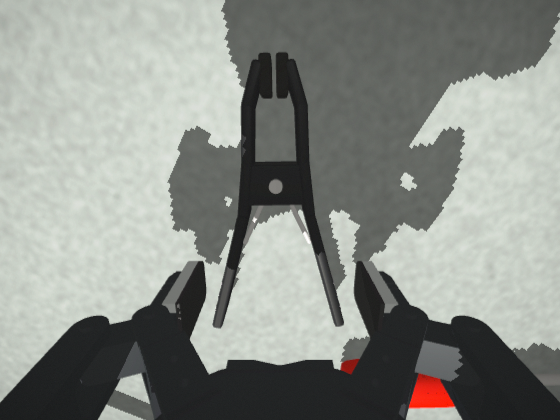

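The clamp is centred between the fingers; the pin is at (276,187) against a predicted (275,186). Squeezing.

```bash
python3 -m jog '[{"linear":[0.012,-0.001,-0.003],"rotation":[0,0,0],"grip":64},{"linear":[0.013,-0.001,-0.003],"rotation":[0,0,0],"grip":60},{"linear":[0.013,-0.001,-0.003],"rotation":[0,0,0],"grip":50},{"linear":[0.011,-0.001,-0.003],"rotation":[0,0,0],"grip":45},{"linear":[0.009,-0.001,-0.003],"rotation":[0,0,0],"grip":40},{"linear":[0.007,-0.001,-0.003],"rotation":[0,0,0],"grip":35},{"linear":[0.005,-0.001,-0.003],"rotation":[0,0,0],"grip":30},{"linear":[0.003,-0.001,-0.003],"rotation":[0,0,0],"grip":20},{"linear":[0.002,-0.001,-0.003],"rotation":[0,0,0],"grip":20},{"linear":[0.002,-0.001,-0.003],"rotation":[0,0,0],"grip":20},{"linear":[0.002,-0.001,-0.003],"rotation":[0,0,0],"grip":20}]' 40
python3 - <<'E'
from h import *
s=sense();print(s["force"],s["grip_width"])
c=calibration("wrist");p,d=capture("wrist");cv2.imwrite("pics/w11.png",p[:,:,::-1])
E
```

```text
time_s: 13.48
eef_pos: [539.3, -327.0, 7.1]
ee_rot: [0.683, -0.187, 0.682, 0.186]
force: [-0.2, -2.3, 6.4]
grip_width: 0.301
[-0.16017338 -2.3430611   6.41212124] 0.30093082153394873
```

View pics/w11.png

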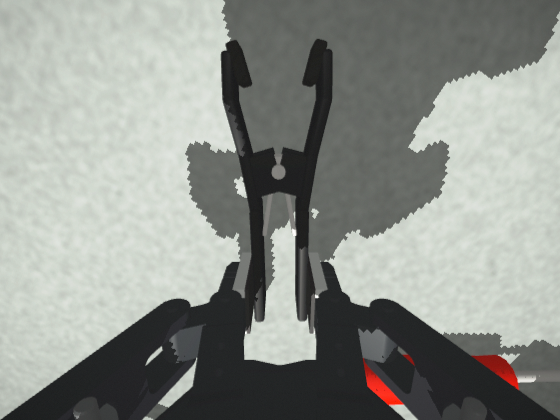

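It is fully open, with the handles parallel and the jaws at (235,60) and (320,60). Lifting.

```bash
python3 -m jog '[{"linear":[-0.03,0,0],"rotation":[0,0,0],"grip":20},{"linear":[-0.08,0,0],"rotation":[0,0,0],"grip":20},{"linear":[-0.15,0,0],"rotation":[0,0,0],"grip":20},{"linear":[-0.23,0,0],"rotation":[0,0,0],"grip":20},{"linear":[-0.25,0,0],"rotation":[0,0,0],"grip":20},{"linear":[-0.25,0,0],"rotation":[0,0,0],"grip":20}]' 40
python3 - <<'E'
from h import *
import pickle
s=sense();print(s["force"],s["grip_width"],s["joints"].round(2))
c=calibration("wrist");p,d=capture("wrist");cv2.imwrite("pics/w12.png",p[:,:,::-1]);P=cloud(c,d)
M=rot();t=s["eef_pos"]
pickle.dump((c,M,t,d),open("w12.pkl","wb"))
w=P[30:200,215:340].reshape(-1,3);k=w[(w[:,2]>t[2]-30)&(w[:,2]<t[2]+40)]
q=(k-t)@M;print("tool frame min/max",np.percentile(q,2,0).round(1),np.percentile(q,98,0).round(1))
# card top line from w1
c1=pickle.load(open("w1.pkl","rb"));P1=cloud(c1,np.load("pics/w1.npy"))
w=P1[30:215,370:515].reshape(-1,3);k=w[(w[:,2]>127)&(w[:,2]<136)];m=k[:,:2].mean(0);pc=np.linalg.svd(k[:,:2]-m,full_matrices=False)[2][0]
a=(k[:,:2]-m)@pc;print("card",m,pc,np.degrees(np.arctan2(pc[1],pc[0])),[(m+pc*x).round(1) for x in (a.min(),a.max())],len(k))
E
```

```text
time_s: 14.03
eef_pos: [539.7, -327.2, 83.7]
ee_rot: [0.683, -0.188, 0.681, 0.185]
force: [-0.2, -0.7, -1.9]
grip_width: 0.3
[-0.16791681 -0.6523424  -1.90765362] 0.29992296701680354 [-0.73  0.68  1.33  0.    1.13 -1.26]
tool frame min/max [-14.5  43.2 -21.3] [  1.4 103.9  20.6]
card [634.74574242  -5.97929247] [ 0.2663758  -0.96386925] -74.55128089839039 [array([618.4,  53. ]), array([ 661.4, -102.3])] 1214
```

View pics/w12.png

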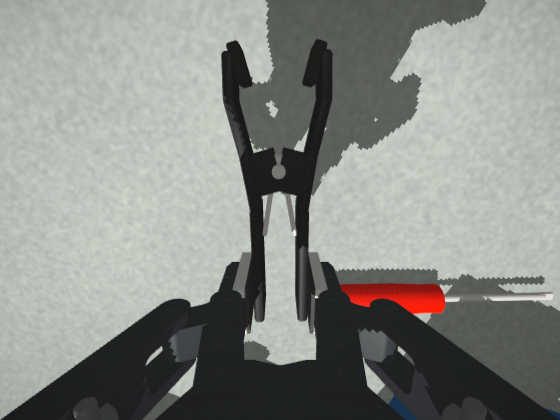

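The grip is rigid: the jaws are in the same place in the image, symmetric about the tool, with pads 96 mm ahead. Going to the pre-pose in front of the card edge.

```bash
python3 - <<'E'
from h import *
g=down(np.radians(15.3))
print(step([692.4,-218.2,80],g))
E
```

```text
(array([0.007 , 0.0513, 0.624 ]), array([0.533 , 0.0031, 0.002 ]))
```

```bash
python3 -m jog '[{"linear":[0.005,0.006,0.08],"rotation":[0.07,0,0],"grip":20},{"linear":[0.005,0.014,0.16],"rotation":[0.15,0,0],"grip":20},{"linear":[0.005,0.022,0.25],"rotation":[0.23,0,0],"grip":20},{"linear":[0.005,0.03,0.34],"rotation":[0.3,0,0],"grip":20},{"linear":[0.005,0.036,0.43],"rotation":[0.37,0,0],"grip":20},{"linear":[0.005,0.043,0.51],"rotation":[0.44,0,0],"grip":20},{"linear":[0.006,0.048,0.58],"rotation":[0.5,0,0],"grip":20},{"linear":[0.007,0.051,0.624],"rotation":[0.533,0.003,0.002],"grip":20},{"linear":[0.007,0.051,0.624],"rotation":[0.533,0.003,0.002],"grip":20},{"linear":[0.007,0.051,0.624],"rotation":[0.533,0.003,0.002],"grip":20}]' 40
python3 - <<'E'
from h import *
import pickle
s=sense();print(s["force"],s["grip_width"],s["joints"].round(2))
c=calibration("wrist");p,d=capture("wrist");cv2.imwrite("pics/w13.png",p[:,:,::-1])
pickle.dump((c,rot(),s["eef_pos"],d),open("w13.pkl","wb"))
g=down(np.radians(15.3));print(step([692.4,-218.2,80],g));print(proj(c,[660.5,-101.5,130]),proj(c,[620.7,46,132]))
p,d=capture("scene");cv2.imwrite("pics/s13.png",cv2.resize(p[150:350,180:380,::-1],None,fx=3,fy=3,interpolation=cv2.INTER_CUBIC))
E
```

```text
time_s: 14.92
eef_pos: [691.7, -217.7, 77.7]
ee_rot: [0.7, -0.094, 0.702, 0.095]
force: [0.4, 0.2, -0.6]
grip_width: 0.299
[ 0.38419256  0.21006529 -0.55477309] 0.29891273087017894 [-0.47  0.9   0.94 -0.    1.31 -0.73]
(array([-0.0056,  0.    ,  0.0033]), array([ 0.0009, -0.0043, -0.0033]))
(np.float64(278.5634368333844), np.float64(-61.12913702786528)) (np.float64(284.97553727294746), np.float64(-2400.247613299947))
```

View pics/w13.png

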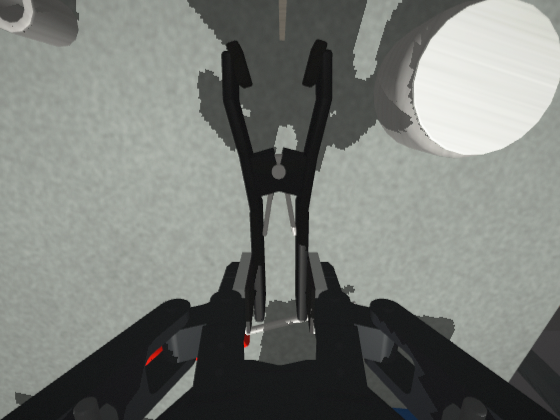

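View pics/s13.png

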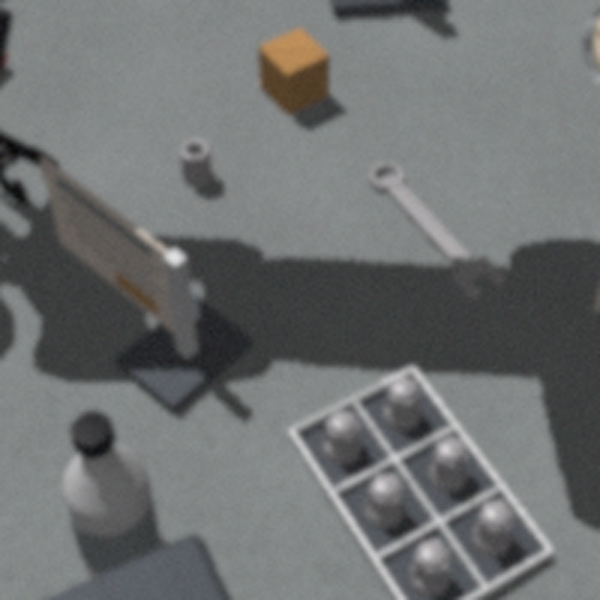

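The card's free edge shows at (282,0..40), in line between the jaws (midline about 279). Checking this against my estimate.

```bash
python3 - <<'E'
from h import *
import pickle
c,M,t,d=pickle.load(open("w13.pkl","rb"))
for v in (5,15,25,35,38): 
    row=d[v,270:296]; print(v,row.round(0).astype(int).tolist())
P=cloud(c,d)
w=P[0:38,270:296].reshape(-1,3);k=w[w[:,2]>22];print(len(k),k.round(0)[::15].tolist(), "tool z",((k-t)@M)[:,2].mean(), "y",((k-t)@M)[:,1].min())
e=onz(c,282,40,25);print("edge bottom",e,(e-t)@M)
print("my edge in tool",(np.array([660.5,-101.5,77.5])-t)@M)
E
```

```text
5 [190, 190, 190, 188, 190, 189, 188, 190, 190, 117, 116, 117, 116, 116, 117, 117, 116, 191, 190, 189, 191, 190, 190, 190, 189, 189]
15 [191, 191, 192, 192, 190, 191, 192, 192, 192, 128, 128, 129, 130, 128, 128, 129, 192, 192, 192, 192, 192, 191, 191, 191, 191, 191]
25 [193, 193, 193, 193, 192, 192, 194, 193, 193, 144, 142, 143, 144, 143, 141, 192, 193, 193, 194, 192, 193, 193, 192, 193, 194, 192]
35 [195, 193, 195, 196, 194, 195, 196, 195, 194, 162, 162, 162, 161, 161, 162, 195, 194, 196, 196, 196, 195, 196, 196, 195, 195, 194]
38 [195, 196, 194, 195, 195, 196, 195, 195, 195, 169, 168, 169, 169, 168, 169, 196, 195, 195, 195, 195, 195, 196, 195, 196, 194, 195]
257 [[661.0, -102.0, 91.0], [663.0, -102.0, 91.0], [663.0, -102.0, 89.0], [663.0, -102.0, 84.0], [663.0, -102.0, 83.0], [661.0, -102.0, 79.0], [661.0, -102.0, 76.0], [661.0, -102.0, 74.0], [662.0, -102.0, 70.0], [662.0, -102.0, 68.0], [663.0, -102.0, 66.0], [663.0, -102.0, 63.0], [661.0, -103.0, 58.0], [662.0, -102.0, 54.0], [661.0, -103.0, 49.0], [662.0, -102.0, 43.0], [661.0, -102.0, 38.0], [663.0, -102.0, 33.0]] tool z 1.7243048442505127 y 118.82942242019254
edge bottom [ 662.09884022 -102.05427597   25.        ] [ 52.89954762 119.29734371   2.083861  ]
my edge in tool [  0.40429734 120.3406269    0.57595842]
```

The edge lies 1.7–2 mm off the midline, so I'll correct that and slide in 48 mm slowly.

```bash
python3 -m jog '[{"linear":[-0.006,0,0.007],"rotation":[0,0,0],"grip":20},{"linear":[-0.006,0.02,0.007],"rotation":[0,0,0],"grip":20},{"linear":[-0.006,0.04,0.007],"rotation":[0,0,0],"grip":20},{"linear":[-0.006,0.06,0.007],"rotation":[0,0,0],"grip":20},{"linear":[-0.006,0.08,0.007],"rotation":[0,0,0],"grip":20},{"linear":[-0.006,0.08,0.007],"rotation":[0,0,0],"grip":20}]' 40
python3 - <<'E'
from h import *
import pickle
s=sense();print(s["force"],s["grip_width"])
c=calibration("wrist");p,d=capture("wrist");cv2.imwrite("pics/w14.png",p[:,:,::-1]);M=rot();t=s["eef_pos"]
P=cloud(c,d);q=(P-t)@M
for v in range(0,75,10):
    k=q[v,262:300];k=k[(P[v,262:300,2]>22)]; print(v,len(k),k.mean(0).round(1) if len(k) else '')
E
```

```text
time_s: 15.52
eef_pos: [686.9, -193.6, 81.0]
ee_rot: [0.7, -0.094, 0.701, 0.095]
force: [0.8, 0.6, -0.1]
grip_width: 0.301
[ 0.84708464  0.64486854 -0.05259276] 0.30061022498732126
0 13 [-4.770e+01  1.089e+02  1.000e-01]
10 11 [-4.890e+01  1.062e+02  1.000e-01]
20 11 [-4.890e+01  1.038e+02  1.000e-01]
30 11 [-4.360e+01  1.026e+02  1.000e-01]
40 10 [-48.8  99.   -0.1]
50 10 [-48.8  96.5  -0.1]
60 10 [-42.2  94.9  -0.2]
70 8 [-18.7  94.9  -0. ]
```

View pics/w14.png

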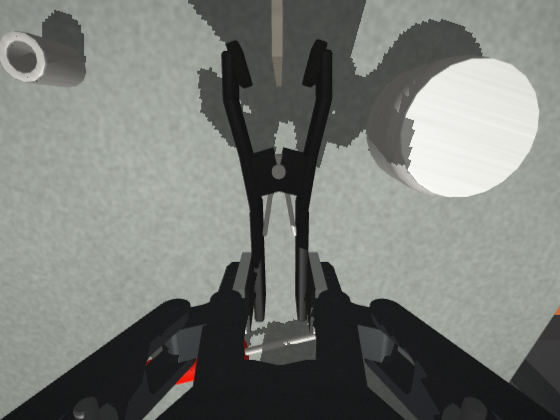

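The card is centred and parallel between the jaws, with its edge level with the pad centres. Another 24 mm in.

```bash
python3 -m jog '[{"linear":[0,0.02,0],"rotation":[0,0,0],"grip":20},{"linear":[0,0.04,0],"rotation":[0,0,0],"grip":20},{"linear":[0,0.06,0],"rotation":[0,0,0],"grip":20},{"linear":[0,0.08,0],"rotation":[0,0,0],"grip":20},{"linear":[0,0.08,0],"rotation":[0,0,0],"grip":20},{"linear":[0,0.08,0],"rotation":[0,0,0],"grip":20},{"linear":[0,0.08,0],"rotation":[0,0,0],"grip":20}]' 40
python3 - <<'E'
from h import *
s=sense();print(s["force"],s["grip_width"],s["dq"].round(3))
c=calibration("wrist");p,d=capture("wrist");cv2.imwrite("pics/w15.png",p[:,:,::-1]);M=rot();t=s["eef_pos"]
P=cloud(c,d);q=(P-t)@M
for v in range(0,130,10):
    m=(P[v,262:300,2]>22)&(P[v,262:300,2]<140);k=q[v,262:300][m]; print(v,len(k),k.mean(0).round(1) if len(k) else '')
k=q[20:110,215:345].reshape(-1,3);k=k[(k[:,0]>-30)&(k[:,0]<15)&(abs(k[:,2])>6)];print("jaws",np.percentile(k,[1,99],axis=0).round(1), "top z",np.percentile(t[2]-k[:,0],95).round(1))
p,d=capture("scene");cv2.imwrite("pics/s15.png",cv2.resize(p[150:350,160:360,::-1],None,fx=3,fy=3,interpolation=cv2.INTER_CUBIC))
E
```

```text
time_s: 16.15
eef_pos: [680.8, -171.3, 81.1]
ee_rot: [0.7, -0.094, 0.701, 0.095]
force: [-0.5, -0.4, -0.7]
grip_width: 0.296
[-0.52164554 -0.40602342 -0.693596  ] 0.2963602354424465 [-0.005  0.004 -0.003  0.     0.     0.002]
0 13 [-4.72e+01  1.09e+02  1.00e-01]
10 13 [-4.720e+01  1.067e+02  1.000e-01]
20 13 [-4.730e+01  1.042e+02  1.000e-01]
30 13 [-4.750e+01  1.017e+02  1.000e-01]
40 13 [-47.2  99.3   0.1]
50 13 [-47.2  96.8   0. ]
60 12 [-47.7  94.1   0. ]
70 13 [-47.1  91.5   0. ]
80 10 [-47.6  88.8  -0. ]
90 11 [-45.7  86.2   0. ]
100 10 [-48.3  83.3  -0.1]
110 9 [-48.7  80.4  -0.3]
120 10 [-48.6  77.6  -0.2]
jaws [[-14.4  80.9 -22.3]
 [  2.3 105.6  21.4]] top z 95.0
```

View pics/w15.png

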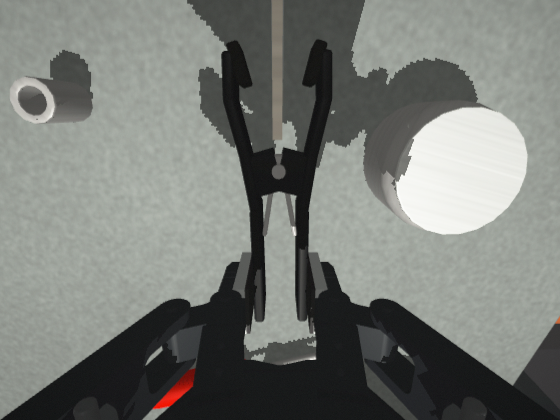

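View pics/s15.png

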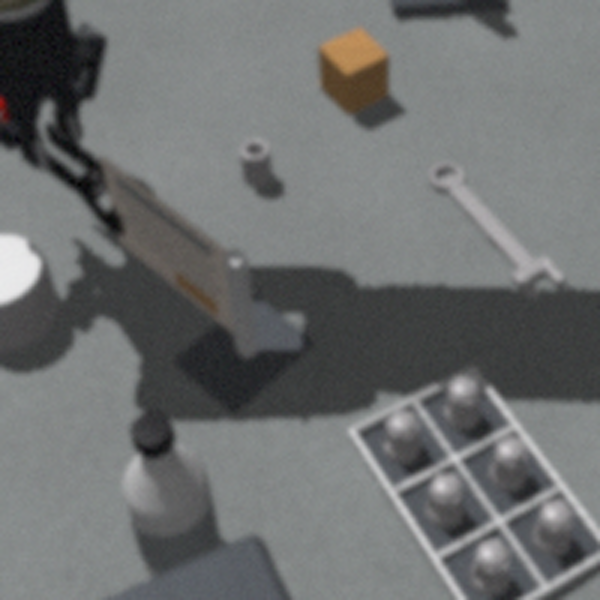

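```bash
python3 - <<'E'
from h import *
s=sense();c=calibration("wrist");M=rot();t=s["eef_pos"]
for n,u,v in [("block front",279,150),("pin",278.5,172),("jaw tipL",235,42),("jaw tipR",321,42)]:
    e=onz(c,u,v,t[2]+17);print(n,((e-t)@M).round(1))
e=onz(c,279,138,25);print("edge bottom",((e-t)@M).round(1),e.round(1))
E
```

```text
block front [-16.9  64.6   0.5]
pin [-16.9  55.4   0.3]
jaw tipL [-16.9 104.7 -15.9]
jaw tipR [-16.9 104.7  16.3]
edge bottom [56.1 63.2  0.4] [ 664.3 -110.3   25. ]
```

Pads are 24–28 mm past the edge. Card clearance is about 12 mm to each pad and 7–8 mm to the hinge block, with no outside force. The nuts are all in place, so I'm handing in.

```bash
python3 - <<'E'
from rig import finish_job
print(finish_job())
E
```

```text
the job is handed in; nothing more can be done
None
```

I put both loose nuts in the tray's two empty pockets, squeezed the spring clamp fully open and handed the job in with it held around the free edge of the smallest (150 mm) card. I get no verdict back, so everything below comes from my own checks, at about 16 s of the 72 s allowed.

- **Nuts:** The wrist camera showed all six standing. The two I placed were within about 3 mm of their pocket centres, which is roughly as well as I could measure the tray's corners. The first nut touched down with about 20 N.
- **Clamp:** It is at its stop, with the handles parallel and the opening steady at about 25 mm, gripped at a 40 N setting. It is held level, with its middle about 86 mm above the bench, and the joint speeds were near zero.
- **Card:** It runs down the middle of the jaws to within about 0.3 mm, with roughly 12 mm clear to each pad. The pads are about 24–28 mm past the edge. The hinge block is about 8 mm from the edge.
- **Contact:** The force on the tool was below 1 N, so nothing suggests a touch.
- **One disagreement:** Reading the card's lower corner from the last picture put the edge about 8 mm closer to the hinge. I took that reading to be wrong, because the corner is hidden from that angle. The depth readings along the card's top and the approach distance both supported the figures above.
- **Bystanders:** The last pictures showed no sign of the other objects or the card's stand having moved, though I did not measure each one.

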